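# Make up two mould-repair kits

## Task

Make up the two kits from the steel parts on the toolmaker's bench: the long guide pillar, the flanged bush and the fluted insert go into the three-compartment tray, the locating ring and the short guide pillar into the two-compartment tray. One part to a compartment (any compartment of its tray), flat on the tray floor and the same way up as it stands now; set the parts down without dropping them. Leave the spare plain bush, the hand grinder and the white tub where they are.

Things in the scene. Friction and masses are not known exactly. Their poses are not given: they have to be found in the camera images.
- ring_mid (a point): Locating ring: flat plain steel ring lying flat, outside diameter 56 mm, hole 32 mm, 24 mm high, about 0.3 kg. Loose on the bench. Its point is on its axis, half-way up (12 mm above its underside); z is up along the axis.
- long_pillar_mid (a point): Long guide pillar: solid steel, standing on its collar, 75 mm high; collar (foot) 44 mm diameter and 12 mm high, plain shaft 22 mm diameter above it with a tapered top 6 mm high; about 0.32 kg. Loose. Its point is on its axis, half-way up (37.5 mm above its underside), in the shaft; z is up along the axis.
- short_pillar_mid (a point): Short guide pillar: same form but smaller, 48 mm high; collar (foot) 36 mm diameter and 10 mm high, shaft 16 mm diameter with a tapered top 6 mm high; about 0.13 kg. Loose. Its point is on its axis, half-way up (24 mm above its underside), in the shaft; z is up along the axis.
- flanged_bush_mid (a point): Flanged guide bush: steel sleeve standing on its flange, 44 mm high; flange (foot) 50 mm diameter and 10 mm high, barrel 32 mm outside diameter above it, bore 20 mm; about 0.22 kg. Loose. Its point is on its axis, half-way up (22 mm above its underside), in the barrel; z is up along the axis.
- insert_mid (a point): Fluted mould insert: rectangular steel block 60 mm (its x) by 32 mm (its y) by 26 mm high, with seven rounded ribs running across its top along y, standing 3 mm higher; about 0.38 kg. Loose; easily taken across the 32 mm width. Its point is at the middle of the block, 13 mm above its underside; z is up.
- plain_bush_mid (a point): Plain guide bush, a spare that stays in the stock: straight steel tube without flange standing on end, 36 mm outside diameter, bore 22 mm, 40 mm high. Loose. Its point is on its axis, half-way up (20 mm above its underside); z is up along the axis.
- tray3: Three-compartment kit tray, plain brown wood, fixed to the bench: 256 mm (its x) by 120 mm (its y). Floor 4 mm thick; lips and the two dividers are 4 mm thick and rise 10 mm above the floor (14 mm above the bench). Three equal compartments in a row along x, each 80 mm by 112 mm (y) inside, centres at x = -84, 0 and +84 mm, y = 0. Origin: centre of the underside, at bench height; z up.
- tray2: Two-compartment kit tray, same make, fixed to the bench: 172 mm (its x) by 120 mm (its y), floor 4 mm thick, lips and the one divider 4 mm thick rising 10 mm above the floor. Two compartments 80 mm by 112 mm inside, centres at x = -42 and +42 mm, y = 0. Origin: centre of the underside, at bench height; z up.
- grinder: Bystander: blue hand grinder, about 190 mm long (its x), 33 mm high, lying loose on the far part of the bench, near a big steel mould half 45 mm high. Origin: underside, near the middle of its length.
- tub: Bystander: closed white plastic tub, 72 mm diameter, 85 mm high, standing loose on the far part of the bench. Origin: centre of the underside.

How it is judged:
At the end, for the whole second after the job is handed in: Each named part in a compartment of its own in its tray, on the floor (height within 4 mm), upright within 0.1 rad, released and at rest; the plain bush upright within 20 mm of its start (((x of long_pillar_mid in the frame of tray3 between -0.126 and -0.042 m and x of flanged_bush_mid in the frame of tray3 between -0.042 and 0.042 m and x of insert_mid in the frame of tray3 between 0.042 and 0.126 m) or (x of long_pillar_mid in the frame of tray3 between -0.126 and -0.042 m and x of flanged_bush_mid in the frame of tray3 between 0.042 and 0.126 m and x of insert_mid in the frame of tray3 between -0.042 and 0.042 m) or (x of long_pillar_mid in the frame of tray3 between -0.042 and 0.042 m and x of flanged_bush_mid in the frame of tray3 between -0.126 and -0.042 m and x of insert_mid in the frame of tray3 between 0.042 and 0.126 m) or (x of long_pillar_mid in the frame of tray3 between -0.042 and 0.042 m and x of flanged_bush_mid in the frame of tray3 between 0.042 and 0.126 m and x of insert_mid in the frame of tray3 between -0.126 and -0.042 m) or (x of long_pillar_mid in the frame of tray3 between 0.042 and 0.126 m and x of flanged_bush_mid in the frame of tray3 between -0.126 and -0.042 m and x of insert_mid in the frame of tray3 between -0.042 and 0.042 m) or (x of long_pillar_mid in the frame of tray3 between 0.042 and 0.126 m and x of flanged_bush_mid in the frame of tray3 between -0.042 and 0.042 m and x of insert_mid in the frame of tray3 between -0.126 and -0.042 m)) and y of long_pillar_mid in the frame of tray3 between -0.055 and 0.055 m and z of long_pillar_mid in the frame of tray3 between 0.0375 and 0.0455 m and angle between each of long_pillar_mid, flanged_bush_mid, insert_mid, ring_mid, short_pillar_mid, plain_bush_mid's own z axis and vertical below 0.1 rad and y of flanged_bush_mid in the frame of tray3 between -0.055 and 0.055 m and z of flanged_bush_mid in the frame of tray3 between 0.022 and 0.03 m and y of insert_mid in the frame of tray3 between -0.055 and 0.055 m and z of insert_mid in the frame of tray3 between 0.013 and 0.021 m and ((x of ring_mid in the frame of tray2 between -0.084 and 0 m and x of short_pillar_mid in the frame of tray2 between 0 and 0.084 m) or (x of ring_mid in the frame of tray2 between 0 and 0.084 m and x of short_pillar_mid in the frame of tray2 between -0.084 and 0 m)) and y of ring_mid in the frame of tray2 between -0.055 and 0.055 m and z of ring_mid in the frame of tray2 between 0.012 and 0.02 m and y of short_pillar_mid in the frame of tray2 between -0.055 and 0.055 m and z of short_pillar_mid in the frame of tray2 between 0.024 and 0.032 m and linear speed of each of long_pillar, flanged_bush, insert, ring, short_pillar below 0.02 m/s and contact force between each of long_pillar, flanged_bush, insert, ring, short_pillar and the fingers below 0.1 N and distance of plain_bush_mid from where it was at the start of the episode below 0.02 m); the robot touches nothing.
It fails at once if the spare plain bush is shifted by more than 20 mm (distance of plain_bush_mid from where it was at the start of the episode above 0.02 m).
It fails at once if the grinder or the tub is disturbed (moved more than 25 mm) (distance of any of grinder, tub from where it was at the start of the episode above 0.025 m).
It fails at once if a part is dropped: out of the fingers and falling or flying faster than 0.6 m/s (a fall of about 18 mm) ((linear speed of long_pillar above 0.6 m/s and contact force between long_pillar and the fingers below 0.05 N) or (linear speed of flanged_bush above 0.6 m/s and contact force between flanged_bush and the fingers below 0.05 N) or (linear speed of insert above 0.6 m/s and contact force between insert and the fingers below 0.05 N) or (linear speed of ring above 0.6 m/s and contact force between ring and the fingers below 0.05 N) or (linear speed of short_pillar above 0.6 m/s and contact force between short_pillar and the fingers below 0.05 N)).
It also fails if it takes over 118 s, if anything falls off the work surface, if the arm or the gripper's body presses on something with over 40 N, if the wrist force passes 120 N, or if a joint passes its speed limit or range.

## Robot

A 6-joint arm with a two-finger parallel gripper is mounted at the origin on the work surface. World frame = base frame: x ahead of the robot, y to its left, z up, the work surface at z = 0. Lengths are in m, angles in rad, forces in N, time in s.
With the tool pointing down it reaches from about 0.375 to 0.9 m from the base axis. Payload 3.1 kg.
Tool frame: the origin (TCP) lies at the very end of the fingers, on their centre line; the grasp point (between the pads) lies 19 mm behind it; x points along the fingers, z is the direction in which the jaws open and shut, and the axes are right-handed (so a half turn about x gives the same grasp; the last joint's range is limited). The gripper opens to 87 mm and grips with 3 to 60 N. Pads are 19 mm wide; open, the fingers measure 117 mm over their backs; the gripper's body (75 mm by 190 mm) begins 51 mm behind the grasp point.
Start: joints at [1.034, 0.527, 1.433, -0, 1.181, -0.178], TCP at [0.219, 0.585, 0.223] pointing down, gripper open.
Joint ranges: [-3.08, 3.08], [-0.75, 2.2], [0.22, 2.44], [-1.43, 4.57], [0, 2.65], [-2.85, 2.85]. Speed limits (rad/s): [2.79, 2.79, 3.14, 3.14, 3.14, 3.14].

## Interface

Orientations are given as a unit quaternion [x, y, z, w].
In Python, from rig import get_obs, vision, hand_in gives the robot as it stands. The module is installed in compiled form; this text tells all that it offers.
- The arm moves only by the tool step_arm, never from a script. Its arguments are lists of equal length, an entry for each row: "slide": the shift along the world's x, y, z scaled (see below), a list of three; "turn": the turn, a rotation vector about the world's x, y, z scaled (see below), a list of three. In form: {"slide": [[dx, dy, dz], ...], "turn": [[wx, wy, wz], ...]}. A call has 1 to 12 rows; each row is the pose to reach, as a shift and turn from the pose commanded when the call began, turning the shorter way round; what a row does not reach only later rows make up. The controller multiplies each number of a shift by 0.1 m and each number of a turn by 2 pi rad. A row lasts 1/10 s, in which the tool goes at most 50 mm and 8.59 degrees, less where a joint would pass 70% of its speed; a pose out of reach is approached as far as the arm can. A call with a number of a shift or a turn outside -1 to 1 is refused whole. A call with a gripper value outside its range is refused whole. "jaw" is the opening, from 0 (shut) to 1 (fully open), set as the call begins (left out, the last holds). The fingers move at their own pace and stop on an object; "newtons" is the grip in N (left out, the last holds). Time passes only in rows, so rows that repeat a pose let the fingers close. It gives the time, the measured TCP pose, the force and the opening at its end, in the units of the state.
- get_obs(): the state, without advancing time (a new reading comes with each control period).
- vision.camera(name): name is "side" or "top"; returns a dict with "image" (384x512x3 uint8, red, green, blue), "depth" (384x512 float32, m along the optical axis (not along the pixel's ray), 0 where there is no reading), "mtx" (3x3 intrinsics, pixels), "T" (4x4, takes a point from camera to world coordinates). Camera axes: x right, y down, z forward; pixel columns grow to the right and rows downward; lengths in m; the calibration is good to about 2 mm. A picture is of the moment at which its call begins.
- hand_in(): hands the job in, once; it reports no verdict.
Trained networks look in a picture, given as the dict that the camera call returned (one of the last four; its "shot" number tells which), for a name from the list of things; names that differ only in an ending like _2 or _b are one class to them, and where a whole thing is asked for, a point or a joint stands for the part that bears it (a point fixed in the world has none). Each returns a list of dicts, best first, with "p" (0 to 1); they miss things now and then, are a little off and sometimes report something else, mostly with a low value. They report only what shows in the picture. A call takes as long as a camera call.
- vision.silhouettes(picture, thing): "mask" (384x512 bool, what is visible of it) and "centre" ([column, row] in pixels, amid what is visible of it).
- vision.spot_point(picture, thing): "centre" ([column, row] in pixels: a listed point, or the origin of a listed thing).
The state is a dict: "time": time; "q": joint angles; "joint_velocities": joint speeds; "joint_torque": joint torques, N m; "position": TCP position; "tool_rot": TCP orientation; "ft_force": force on the tool from outside, world axes, zero at the start; "moment": the same for the moment, N m; "grip_width": finger opening in m.
Only numpy, scipy, OpenCV 4.12 (cv2) and the standard library are available. Lean on these libraries where they do the work, as an engineer would, in place of code of your own. Each camera call takes 0.05 s, during which the arm holds its last target.

## Working session

There is one attempt and no reset: what is moved stays moved. The work goes in short steps, Python scripts to look and compute and a tool call to move; the robot and the scene stay as the last step left them, time stands still between calls to the robot, and variables do not carry over. Pictures are saved under pics/ and viewed, and the job is handed in when it is done.

Besides the shell and the picture viewer there is one more tool, called after "Call:" as a command line: name --argument value ..., lists and objects as JSON in quotes. step_arm: Moves the arm, as the interface text tells. Its arguments: {"type":"object","properties":{"slide":{"type":"array"},"turn":{"type":"array"},"jaw":{"type":"number"},"newtons":{"type":"number"}},"required":["slide","turn"]}

```bash
mkdir -p pics
python3 - <<'E'
from rig import get_obs, vision
import cv2,numpy as np
o=get_obs()
for k,v in o.items(): print(k,np.round(v,3))
for n in("top","side"):
    p=vision.camera(n); cv2.imwrite(f"pics/{n}0.png",p["image"][:,:,::-1]); print(n,p["mtx"],np.round(p["T"],3))
    np.savez(f"{n}0.npz",**{k:p[k] for k in("image","depth","mtx","T")})
    for t in ["ring_mid","long_pillar_mid","short_pillar_mid","flanged_bush_mid","insert_mid","plain_bush_mid","tray3","tray2","grinder","tub"]:
        r=vision.spot_point(p,t); s=vision.silhouettes(p,t)
        print(t,[(np.round(x["centre"],1),round(x["p"],2)) for x in r[:3]],[(np.round(x["centre"],1),round(x["p"],2),int(x["mask"].sum())) for x in s[:3]])
print(get_obs()["time"])
E
```

```text
time 0.0
q [ 1.035  0.528  1.434  0.     1.181 -0.178]
joint_velocities [-0.    -0.    -0.     0.001 -0.001 -0.   ]
joint_torque [ 1.0000e-03 -4.4003e+01 -1.7659e+01  6.3000e-02  5.8000e-02 -0.0000e+00]
position [0.218 0.585 0.222]
tool_rot [-0.403  0.582  0.403  0.58 ]
ft_force [ 0.82  -0.195 -0.754]
moment [-0.006 -0.034  0.06 ]
grip_width 0.087
top [[394.42804435   0.         256.61517663]
 [  0.         394.42804435 188.50694889]
 [  0.           0.           1.        ]] [[ 0.007 -0.992  0.129  0.525]
 [-1.    -0.004  0.03  -0.007]
 [-0.029 -0.13  -0.991  0.924]
 [ 0.     0.     0.     1.   ]]
ring_mid [(array([232. , 227.6]), 0.91), (array([237.4, 178.8]), 0.21)] [(array([227.4, 222.8]), 0.8, 378), (array([329.3, 117.9]), 0.55, 1026)]
long_pillar_mid [(array([237.4, 178. ]), 0.65)] [(array([241. , 181.9]), 0.55, 268), (array([303.2, 182.8]), 0.43, 173)]
short_pillar_mid [(array([303.7, 181.9]), 0.72)] [(array([302.2, 181.4]), 0.46, 188)]
flanged_bush_mid [(array([236.4, 280.4]), 0.9)] [(array([241.4, 280.7]), 0.71, 315)]
insert_mid [(array([297.7, 267.5]), 0.85), (array([238.9,
[... 1325 characters left out ...]
 0.95)] [(array([196. , 242.7]), 0.9, 549), (array([213.8, 188.4]), 0.4, 388)]
plain_bush_mid [(array([238.1, 228.2]), 0.58), (array([347.3, 234.1]), 0.34)] [(array([238.9, 227.4]), 0.61, 303)]
tray3 [(array([229.5, 360.5]), 0.91), (array([168.8, 142.1]), 0.91), (array([238.6, 228.1]), 0.6)] [(array([168.1, 141.9]), 0.8, 1923), (array([234.1, 356.3]), 0.66, 8349)]
tray2 [(array([229.5, 360.5]), 0.91), (array([168.8, 142.1]), 0.91), (array([238.6, 228.1]), 0.6)] [(array([168.1, 141.9]), 0.8, 1923), (array([234.1, 356.3]), 0.66, 8349)]
grinder [(array([297. , 155.3]), 0.6)] [(array([301.2, 147.2]), 0.74, 669), (array([237.5, 229.4]), 0.22, 313)]
tub [] [(array([350.8, 223.7]), 0.86, 1352)]
2.1
```

Run:
```python
import cv2
a=cv2.imread("pics/top0.png");cv2.imwrite("pics/top0b.png",cv2.resize(a,(800,600),interpolation=cv2.INTER_CUBIC))
a=cv2.imread("pics/side0.png");cv2.imwrite("pics/side0b.png",cv2.resize(a,(800,600),interpolation=cv2.INTER_CUBIC))
```

```text
(no output)
```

View pics/top0b.png

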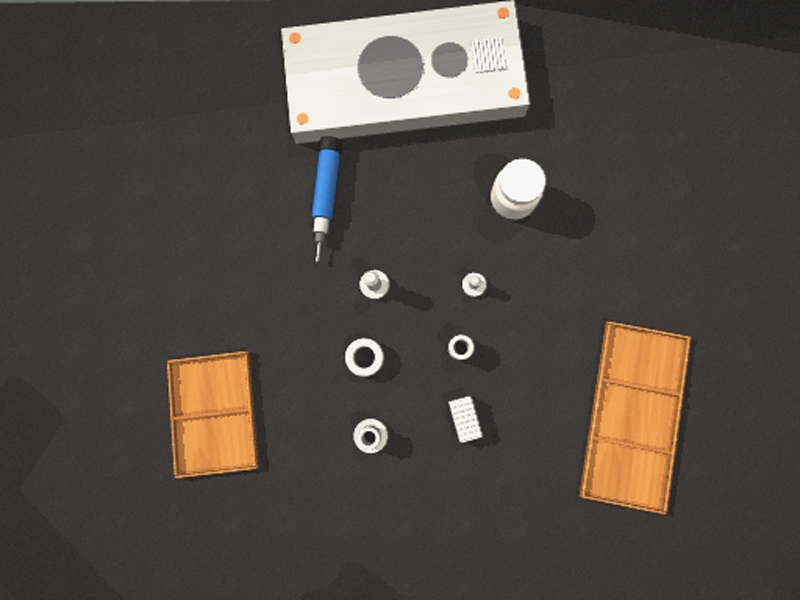

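View pics/side0b.png

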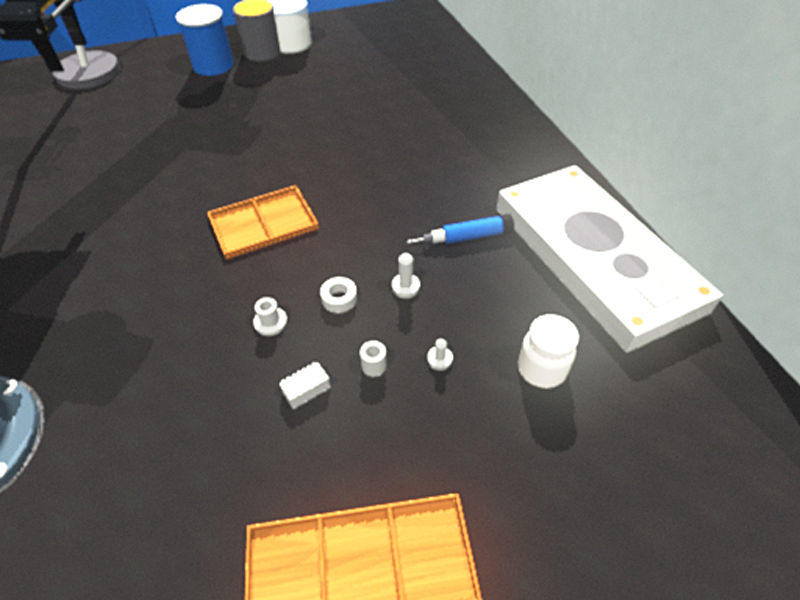

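```bash
cat > h.py <<'E'
import numpy as np
def cloud(p):
    d=p["depth"]; K=p["mtx"]; v,u=np.mgrid[:384,:512]
    c=np.stack([(u-K[0,2])*d/K[0,0],(v-K[1,2])*d/K[1,1],d],-1)
    w=c@p["T"][:3,:3].T+p["T"][:3,3]; w[d<=0]=np.nan; return w
def ray(p,uv,z):
    K=p["mtx"];T=p["T"]
    r=T[:3,:3]@np.array([(uv[0]-K[0,2])/K[0,0],(uv[1]-K[1,2])/K[1,1],1])
    return T[:3,3]+r*(z-T[2,3])/r[2]
E
python3 - <<'E'
from h import *; import cv2
mid=dict(ring=(.012,(232,227.6),(214.2,187.6)),long=(.0375,(237.4,178),(258.7,175.7)),short=(.024,(303.7,181.9),(283.2,226)),fl=(.022,(236.4,280.4),(171.6,201.1)),ins=(.013,(297.7,267.5),(196.5,245.2)),plain=(.02,(294.4,219.1),(238.1,228.2)),tray3=(0.004,(405.3,264.3),(229.5,360.5)),tray2=(0.004,(134.3,264.3),(168.8,142.1)))
P={n:np.load(n+"0.npz") for n in("top","side")}
for k,(z,a,b) in mid.items(): print(k,np.round(ray(P["top"],a,z)[:2],4),np.round(ray(P["side"],b,z)[:2],4))
for n in P:
    w=cloud(P[n]); img=P[n]["image"].astype(int)
    bench=w[(img.max(2)<75)&(w[...,0]>.35)&(w[...,0]<.7)&(abs(w[...,1])<.15)]
    print(n,"bench z",np.nanmedian(bench[:,2]),np.nanstd(bench[:,2]))
    m=((w[...,2]>.008)&(w[...,0]>.3)&(w[...,0]<.66)&(abs(w[...,1])<.16)).astype(np.uint8)
    c,l,s,_=cv2.connectedComponentsWithStats(m)
    for i in range(1,c):
        if s[i,4]<60: continue
        q=w[l==i]; zt=np.percentile(q[:,2],97); t=q[q[:,2]>zt-.006]
        print(s[i],"ztop",round(zt,4),"n",len(t),"top mid",np.round((t[:,:2].max(0)+t[:,:2].min(0))/2,4),np.round(np.ptp(t[:,:2],axis=0),3),"mean",np.round(t[:,:2].mean(0),4), "allbb",np.round((q[:,:2].max(0)+q[:,:2].min(0))/2,4),np.round(np.ptp(q[:,:2],axis=0),3), np.round(cv2.minAreaRect((q[:,:2]*1000).astype(np.float32))[1:],1) if 0 else cv2.minAreaRect((q[:,:2]*1000).astype(np.float32)))
    img=P[n]["image"].astype(int)
    m=((img[...,0]-img[...,2]>50)&(w[...,0]<.62)).astype(np.uint8)
    c,l,s,_=cv2.connectedComponentsWithStats(m)
    for i in range(1,c):
        if s[i,4]>500:
            q=w[l==i];q=q[~np.isnan(q[:,0])]
            print("tray",s[i],cv2.minAreaRect((q[:,:2]*1000).astype(np.float32)),np.round(np.percentile(q[:,2],[5,50,95]),4))
E
```

```text
ring [0.5527 0.0762] [0.5466 0.0792]
long [0.6645 0.0632] [0.6577 0.0578]
short [ 0.658  -0.0885] [ 0.6628 -0.0935]
fl [0.4347 0.0635] [0.4379 0.0638]
ins [ 0.4638 -0.0744] [ 0.4669 -0.0702]
plain [ 0.5727 -0.067 ] [ 0.5658 -0.0626]
tray3 [ 0.4726 -0.3187] [ 0.4692 -0.3184]
tray2 [0.4669 0.3023] [0.4687 0.2954]
top bench z -0.0007409852636353076 0.00161430907824825
[231 178  18  13 172] ztop 0.0741 n 36 top mid [0.655  0.0605] [0.009 0.02 ] mean [0.6558 0.0609] allbb [0.6498 0.0603] [0.02 0.04] ((649.7196655273438, 60.17677688598633), (19.490598678588867, 40.01055145263672), 1.2860932350158691)
[296 180  15  10  91] ztop 0.0452 n 20 top mid [ 0.6564 -0.0875] [0.006 0.013] mean [ 0.6571 -0.0875] allbb [ 0.6516 -0.0881] [0.017 0.033] ((651.5505981445312, -88.11598205566406), (16.8065185546875, 32.76030349731445), 0.13294437527656555)
[287 214  16  16 145] ztop 0.0417 n 123 top mid [ 0.5664 -0.066 ] [0.034 0.034] mean [ 0.566  -0.0662] allbb [ 0.5665 -0.066 ] [0.034 0.034] ((566.5160522460938, -65.92123413085938), (33.6862678527832, 33.602935791015625), 0.5763028860092163)
[221 216  24 
[... 2106 characters left out ...]
2] allbb [ 0.565 -0.066] [0.035 0.035] ((564.3712768554688, -66.54080963134766), (33.6063232421875, 34.407596588134766), 25.936077117919922)
[179 232  32  28 491] ztop 0.0308 n 361 top mid [ 0.4629 -0.0721] [0.064 0.044] mean [ 0.462  -0.0726] allbb [ 0.4629 -0.0711] [0.065 0.047] ((462.9267272949219, -71.57544708251953), (60.278770446777344, 34.911529541015625), 15.911569595336914)
tray [ 132  118   72   48 2030] ((467.968017578125, 309.51458740234375), (180.33969116210938, 144.88998413085938), 7.146912574768066) [0.0014 0.0049 0.0142]
tray [ 156  315  153   69 8563] ((470.7215576171875, -312.74566650390625), (124.15823364257812, 265.20208740234375), 78.6360092163086) [0.0022 0.0045 0.0136]
```

Run:
```python
from h import *; import cv2
for n in("top","side"):
    P=np.load(n+"0.npz"); w=cloud(P)
    for nm,(cx,cy),f in(("long",(.66,.06),.012),("short",(.66,-.088),.010)):
        near=np.hypot(w[...,0]-cx,w[...,1]-cy)<.035
        for lo,hi in((f-.006,f+.003),(f+.006,.1)):
            q=w[near&(w[...,2]>lo)&(w[...,2]<hi)]
            (c,r)=cv2.minEnclosingCircle((q[:,:2]*1000).astype(np.float32))
            print(n,nm,lo,len(q),"circ",np.round(c,1),round(r,1),"bb",np.round((q[:,:2].max(0)+q[:,:2].min(0))*500,1),np.round(np.ptp(q[:,:2],axis=0)*1000,1))
    # tray: rim points
    img=P["image"].astype(int)
    for nm,s in(("tray3",-1),("tray2",1)):
        q=w[(img[...,0]-img[...,2]>50)&(w[...,2]>.010)&(w[...,0]<.64)&(s*w[...,1]>.2)]
        print(n,nm,len(q),cv2.minAreaRect((q[:,:2]*1000).astype(np.float32)))
        q=w[(img[...,0]-img[...,2]>50)&(w[...,2]<.007)&(w[...,2]>.002)&(w[...,0]<.64)&(s*w[...,1]>.2)]
```

```text
top long 0.006 157 circ [660.9  61.6] 21.8 bb [660.4  61.7] [40.7 42.6]
top long 0.018000000000000002 109 circ [660.4  61.3] 10.9 bb [660.4  60.7] [21.6 20. ]
top short 0.004 130 circ [653.4 -93.1] 26.6 bb [654.6 -90.6] [44.4 37.6]
top short 0.016 52 circ [660.9 -87.9] 7.9 bb [661.  -87.4] [15.6 14.2]
top tray3 816 ((469.96929931640625, -319.1558837890625), (121.2903060913086, 255.92950439453125), 79.28900909423828)
top tray2 540 ((467.0201416015625, 298.4514465332031), (171.95758056640625, 122.18388366699219), 7.089900970458984)
side long 0.006 130 circ [660.6  63. ] 22.5 bb [659.9  62. ] [42.9 41.9]
side long 0.018000000000000002 171 circ [659.8  60.7] 11.4 bb [659.   59.2] [21.  19.5]
side short 0.004 123 circ [660.1 -87.4] 18.0 bb [660.2 -87.6] [34.2 35. ]
side short 0.016 80 circ [660.  -87.8] 7.9 bb [660. -89.] [15.2 13.4]
side tray3 918 ((469.572021484375, -316.77374267578125), (118.35098266601562, 256.7470397949219), 79.2073974609375)
side tray2 570 ((408.913330078125, 622.63232421875), (786.0217895507812, 365.74249267578125), 84.61459350585938)
```

Run:
```python
from rig import get_obs
from scipy.spatial.transform import Rotation as R
import numpy as np
o=get_obs();r=R.from_quat(o["tool_rot"]).as_matrix();print(np.round(r,4),np.degrees(np.arctan2(r[1,2],r[0,2])),np.degrees(o["q"]))
```

```text
[[-0.     -0.9367  0.3502]
 [-0.      0.3502  0.9367]
 [-1.      0.     -0.    ]] 69.49893405928837 [ 5.92717354e+01  3.02231710e+01  8.20886874e+01 -1.33299667e-04
  6.76905398e+01 -1.02271481e+01]
```

Call:
step_arm --slide '[[1,-1,0],[1,-1,0],[1,-1,0],[1,-1,0]]' --turn '[[0,0,0.0767],[0,0,0.0767],[0,0,0.0767],[0,0,0.0767]]' --jaw 0.9 --newtons 40

```text
time: 2.5
position: [0.3225, 0.4822, 0.2226]
tool_rot: [0.531, -0.468, -0.529, -0.468]
ft_force: [0.1, -0.2, -0.4]
grip_width: 0.0784
```

Call:
step_arm --slide '[[1,-1,-0.5],[1,-1,-0.5],[1,-1,-0.5],[1,-1,-0.5]]' --turn '[[0,0,0],[0,0,0],[0,0,0],[0,0,0]]'

```text
time: 2.9
position: [0.4222, 0.3811, 0.1706]
tool_rot: [0.529, -0.471, -0.528, -0.469]
ft_force: [-0.6, 0.1, 0.9]
grip_width: 0.0786
```

Call:
step_arm --slide '[[1,-1,-0.5],[1,-1,-0.5],[1,-1,-0.5],[1,-1,-0.5]]' --turn '[[0,0,0],[0,0,0],[0,0,0],[0,0,0]]'

```text
time: 3.3
position: [0.5225, 0.2818, 0.1209]
tool_rot: [0.529, -0.47, -0.528, -0.469]
ft_force: [0.6, -0.1, 0.6]
grip_width: 0.0785
```

Call:
step_arm --slide '[[0.32,-1,-0.18],[0.32,-1,-0.18],[0.32,-1,-0.18],[0.32,-1,-0.18]]' --turn '[[0,0,0],[0,0,0],[0,0,0],[0,0,0]]'

```text
time: 3.7
position: [0.5509, 0.185, 0.1047]
tool_rot: [-0.529, 0.469, 0.53, 0.469]
ft_force: [0.3, 0.2, 0.5]
grip_width: 0.0786
```

Call:
step_arm --slide '[[0,-1,0],[0,-1,0],[0,-1,0],[0,-1,0],[0,-1,0]]' --turn '[[0,0,0],[0,0,0],[0,0,0],[0,0,0],[0,0,0]]'

```text
time: 4.2
position: [0.5506, 0.0876, 0.1049]
tool_rot: [-0.53, 0.467, 0.531, 0.468]
ft_force: [0.3, 0.1, 0.6]
grip_width: 0.0782
```

Call:
step_arm --slide '[[0,-0.11,0],[0,-0.11,-0.3],[0,-0.11,-0.6],[0,-0.11,-0.8],[0,-0.11,-1],[0,-0.11,-1],[0,-0.11,-1],[0,-0.11,-1]]' --turn '[[0,0,0],[0,0,0],[0,0,0],[0,0,0],[0,0,0],[0,0,0],[0,0,0],[0,0,0]]'

```text
time: 5.0
position: [0.5516, 0.0747, 0.0055]
tool_rot: [0.531, -0.467, -0.53, -0.468]
ft_force: [1.0, -0.9, 0.1]
grip_width: 0.0782
```

Call:
step_arm --slide '[[0,0,0],[0,0,0],[0,0,0],[0,0,0],[0,0,0],[0,0,0],[0,0,0],[0,0,0]]' --turn '[[0,0,0],[0,0,0],[0,0,0],[0,0,0],[0,0,0],[0,0,0],[0,0,0],[0,0,0]]' --jaw 0.5

```text
time: 5.8
position: [0.5511, 0.0745, 0.005]
tool_rot: [0.53, -0.468, -0.53, -0.468]
ft_force: [-0.6, 0.9, 6.5]
grip_width: 0.0553
```

Call:
step_arm --slide '[[0,0,0.2],[0,0,0.5],[0,0,0.8],[0,0,1],[0,0,1]]' --turn '[[0,0,0],[0,0,0],[0,0,0],[0,0,0],[0,0,0]]'

```text
time: 6.3
position: [0.5524, 0.0743, 0.1065]
tool_rot: [0.531, -0.467, -0.529, -0.469]
ft_force: [0.5, -0.3, -2.6]
grip_width: 0.0555
```

Call:
step_arm --slide '[[-0.1,0.3,0],[-0.2,0.7,0],[-0.2,1,0],[-0.2,1,0]]' --turn '[[0,0,0],[0,0,0],[0,0,0],[0,0,0]]'

```text
time: 6.7
position: [0.529, 0.1775, 0.1026]
tool_rot: [-0.53, 0.468, 0.532, 0.466]
ft_force: [0.9, -0.7, -3.9]
grip_width: 0.0556
```

Call:
step_arm --slide '[[-0.1,0.4,0],[-0.22,0.8,0],[-0.22,1,0],[-0.22,1,0]]' --turn '[[0,0,0],[0,0,0],[0,0,0],[0,0,0]]'

```text
time: 7.1
position: [0.5078, 0.2762, 0.1028]
tool_rot: [-0.53, 0.468, 0.531, 0.467]
ft_force: [0.4, -0.5, -2.9]
grip_width: 0.0554
```

Call:
step_arm --slide '[[0,0.3,0],[0,0.3,-0.2],[0,0.3,-0.5],[0,0.3,-0.75],[0,0.3,-0.85],[0,0.3,-0.92],[0,0.3,-0.94],[0,0.3,-0.95],[0,0.3,-0.95],[0,0.3,-0.95]]' --turn '[[0,0,0],[0,0,0],[0,0,0],[0,0,0],[0,0,0],[0,0,0],[0,0,0],[0,0,0],[0,0,0],[0,0,0]]'

```text
time: 8.1
position: [0.5095, 0.3047, 0.0105]
tool_rot: [0.53, -0.467, -0.53, -0.469]
ft_force: [0.5, 0.3, -2.6]
grip_width: 0.0556
```

Call:
step_arm --slide '[[0,0,-0.05],[0,0,-0.08],[0,0,-0.08]]' --turn '[[0,0,0],[0,0,0],[0,0,0]]'

```text
time: 8.4
position: [0.5099, 0.3049, 0.0088]
tool_rot: [0.531, -0.467, -0.529, -0.469]
ft_force: [-8.5, -3.4, 39.4]
grip_width: 0.0555
```

Call:
step_arm --slide '[[0,0,0],[0,0,0],[0,0,0],[0,0,0]]' --turn '[[0,0,0],[0,0,0],[0,0,0],[0,0,0]]' --jaw 0.76

```text
time: 8.8
position: [0.5104, 0.3067, 0.0044]
tool_rot: [0.53, -0.466, -0.53, -0.47]
ft_force: [-3.7, 5.6, 15.3]
grip_width: 0.0656
```

Call:
step_arm --slide '[[0,0,0.2],[0,0,0.5],[0,0,0.8],[0,0,1],[0,0,1]]' --turn '[[0,0,0],[0,0,0],[0,0,0],[0,0,0],[0,0,0]]'

```text
time: 9.3
position: [0.5113, 0.3055, 0.1046]
tool_rot: [0.531, -0.466, -0.529, -0.47]
ft_force: [0.6, -0.5, -0.2]
grip_width: 0.0664
```

Call:
step_arm --slide '[[0.38,-1,0.12],[0.38,-1,0.12],[0.38,-1,0.12]]' --turn '[[0,0,0],[0,0,0],[0,0,0]]' --jaw 0.6

```text
time: 9.6
position: [0.5492, 0.2003, 0.1131]
tool_rot: [0.53, -0.469, -0.528, -0.469]
ft_force: [1.1, 0.5, -0.1]
grip_width: 0.0537
```

Call:
step_arm --slide '[[0.38,-1,0],[0.38,-1,0],[0.38,-1,0]]' --turn '[[0,0,0],[0,0,0],[0,0,0]]'

```text
time: 9.9
position: [0.5872, 0.0999, 0.1125]
tool_rot: [0.53, -0.469, -0.528, -0.469]
ft_force: [0.5, 1.1, 0.5]
grip_width: 0.0522
```

Call:
step_arm --slide '[[0.38,-1,0],[0.38,-1,0],[0.38,-1,0]]' --turn '[[0,0,0],[0,0,0],[0,0,0]]'

```text
time: 10.2
position: [0.6253, -0.0, 0.1127]
tool_rot: [0.53, -0.469, -0.528, -0.469]
ft_force: [0.7, 0.8, 1.1]
grip_width: 0.0523
```

Call:
step_arm --slide '[[0.375,-0.917,0],[0.375,-0.917,0],[0.375,-0.917,0],[0.375,-0.917,0],[0.375,-0.917,0],[0.375,-0.917,-0.3],[0.375,-0.917,-0.6],[0.375,-0.917,-0.85],[0.375,-0.917,-1],[0.375,-0.917,-1],[0.375,-0.917,-1]]' --turn '[[0,0,0],[0,0,0],[0,0,0],[0,0,0],[0,0,0],[0,0,0],[0,0,0],[0,0,0],[0,0,0],[0,0,0],[0,0,0]]'

```text
time: 11.3
position: [0.6605, -0.0864, 0.014]
tool_rot: [0.53, -0.468, -0.53, -0.468]
ft_force: [1.5, -0.1, 0.5]
grip_width: 0.0521
```

Call:
step_arm --slide '[[0,0,0],[0,0,0],[0,0,0],[0,0,0],[0,0,0],[0,0,0],[0,0,0],[0,0,0]]' --turn '[[0,0,0],[0,0,0],[0,0,0],[0,0,0],[0,0,0],[0,0,0],[0,0,0],[0,0,0]]' --jaw 0.1

```text
time: 12.1
position: [0.6604, -0.0874, 0.0137]
tool_rot: [0.53, -0.468, -0.53, -0.468]
ft_force: [0.0, -1.2, 1.6]
grip_width: 0.0151
```

Call:
step_arm --slide '[[0,0,0.2],[0,0,0.5],[0,0,0.8],[0,0,1],[0,0,1]]' --turn '[[0,0,0],[0,0,0],[0,0,0],[0,0,0],[0,0,0]]'

```text
time: 12.6
position: [0.6625, -0.0878, 0.1166]
tool_rot: [0.532, -0.467, -0.528, -0.469]
ft_force: [1.0, -0.4, -1.3]
grip_width: 0.0146
```

Call:
step_arm --slide '[[-0.2,0.3,0],[-0.4,0.7,0],[-0.588,0.952,0],[-0.588,0.952,0]]' --turn '[[0,0,0],[0,0,0],[0,0,0],[0,0,0]]'

```text
time: 13.0
position: [0.5959, 0.012, 0.1112]
tool_rot: [-0.528, 0.469, 0.534, 0.466]
ft_force: [0.3, -0.3, -1.7]
grip_width: 0.0142
```

Call:
step_arm --slide '[[-0.2,0.3,0],[-0.4,0.7,0],[-0.588,0.953,0],[-0.588,0.953,0]]' --turn '[[0,0,0],[0,0,0],[0,0,0],[0,0,0]]'

```text
time: 13.4
position: [0.5382, 0.106, 0.1119]
tool_rot: [-0.529, 0.469, 0.533, 0.466]
ft_force: [0.0, -0.3, -1.0]
grip_width: 0.0149
```

Call:
step_arm --slide '[[-0.2,0.3,0],[-0.4,0.7,0],[-0.588,0.952,0],[-0.588,0.952,0]]' --turn '[[0,0,0],[0,0,0],[0,0,0],[0,0,0]]'

```text
time: 13.8
position: [0.4809, 0.2001, 0.1124]
tool_rot: [-0.53, 0.468, 0.532, 0.466]
ft_force: [-0.0, -0.1, -1.7]
grip_width: 0.0147
```

Call:
step_arm --slide '[[-0.2,0.3,0],[-0.4,0.7,0],[-0.588,0.953,0],[-0.588,0.953,0],[-0.588,0.953,-0.2],[-0.588,0.953,-0.5],[-0.588,0.953,-0.75],[-0.588,0.953,-0.88],[-0.588,0.953,-0.93],[-0.588,0.953,-0.95],[-0.588,0.953,-0.95]]' --turn '[[0,0,0],[0,0,0],[0,0,0],[0,0,0],[0,0,0],[0,0,0],[0,0,0],[0,0,0],[0,0,0],[0,0,0],[0,0,0]]'

```text
time: 14.9
position: [0.426, 0.2936, 0.0189]
tool_rot: [0.53, -0.468, -0.53, -0.469]
ft_force: [0.9, 0.0, -1.5]
grip_width: 0.0148
```

Run:
```python
from rig import vision
import cv2
p=vision.camera("side"); im=p["image"][90:210,90:250,::-1]; cv2.imwrite("pics/s1.png",cv2.resize(im,(800,600),interpolation=cv2.INTER_CUBIC))
```

```text
(no output)
```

View pics/s1.png

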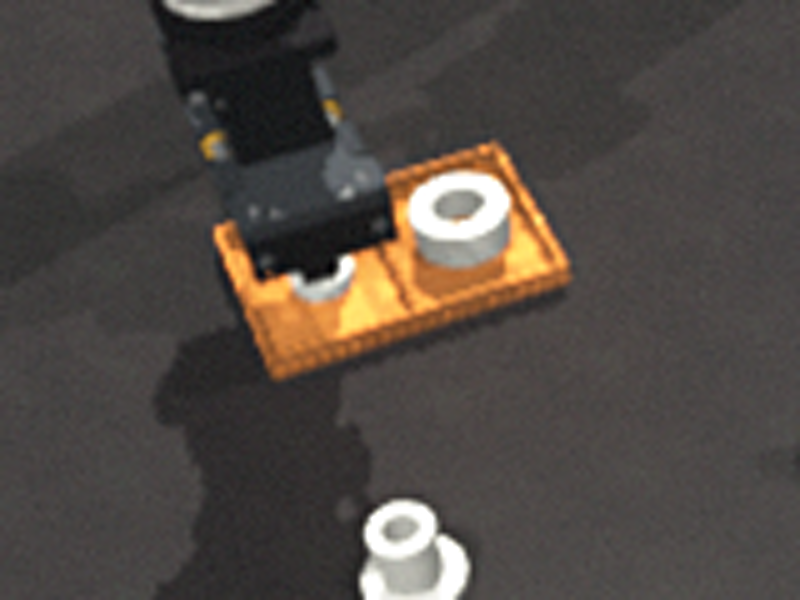

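Call:
step_arm --slide '[[0,0,-0.01],[0,0,-0.01],[0,0,-0.01]]' --turn '[[0,0,0],[0,0,0],[0,0,0]]'

```text
time: 15.25
position: [0.4254, 0.2939, 0.018]
tool_rot: [0.53, -0.468, -0.53, -0.468]
ft_force: [0.3, 0.6, -1.6]
grip_width: 0.0149
```

Call:
step_arm --slide '[[0,0,0],[0,0,0],[0,0,0],[0,0,0],[0,0,0]]' --turn '[[0,0,0],[0,0,0],[0,0,0],[0,0,0],[0,0,0]]' --jaw 0.6

```text
time: 15.75
position: [0.4252, 0.2937, 0.0176]
tool_rot: [0.53, -0.468, -0.53, -0.468]
ft_force: [-0.6, -0.3, 0.4]
grip_width: 0.0464
```

Call:
step_arm --slide '[[0,0,0.2],[0,0,0.5],[0,0,0.8],[0,0,0.97],[0,0,0.97]]' --turn '[[0,0,0],[0,0,0],[0,0,0],[0,0,0],[0,0,0]]'

```text
time: 16.25
position: [0.4268, 0.2944, 0.1168]
tool_rot: [0.531, -0.466, -0.529, -0.47]
ft_force: [0.6, 0.9, 0.2]
grip_width: 0.052
```

Call:
step_arm --slide '[[0.06,-1,0],[0.06,-1,0],[0.06,-1,0]]' --turn '[[0,0,-0.0497],[0,0,-0.0497],[0,0,-0.0497]]'

```text
time: 16.55
position: [0.4303, 0.1892, 0.1134]
tool_rot: [-0.448, 0.548, 0.449, 0.545]
ft_force: [-0.0, 0.1, -0.3]
grip_width: 0.0523
```

Call:
step_arm --slide '[[0.059,-1,0],[0.059,-1,0],[0.059,-1,0]]' --turn '[[0,0,0],[0,0,0],[0,0,0]]'

```text
time: 16.85
position: [0.4378, 0.0894, 0.1137]
tool_rot: [-0.449, 0.547, 0.449, 0.546]
ft_force: [0.3, -0.2, 0.4]
grip_width: 0.0523
```

Call:
step_arm --slide '[[0,-0.295,0],[0,-0.295,0],[0,-0.295,0],[0,-0.295,-0.3],[0,-0.295,-0.6],[0,-0.295,-0.85],[0,-0.295,-1],[0,-0.295,-1],[0,-0.295,-1]]' --turn '[[0,0,0],[0,0,0],[0,0,0],[0,0,0],[0,0,0],[0,0,0],[0,0,0],[0,0,0],[0,0,0]]'

```text
time: 17.75
position: [0.4367, 0.0654, 0.0144]
tool_rot: [-0.451, 0.545, 0.452, 0.544]
ft_force: [0.1, -0.0, 0.2]
grip_width: 0.0521
```

Call:
step_arm --slide '[[0,0,0],[0,0,0],[0,0,0],[0,0,0],[0,0,0],[0,0,0],[0,0,0],[0,0,0]]' --turn '[[0,0,0],[0,0,0],[0,0,0],[0,0,0],[0,0,0],[0,0,0],[0,0,0],[0,0,0]]' --jaw 0.2

```text
time: 18.55
position: [0.4375, 0.0642, 0.0152]
tool_rot: [-0.451, 0.545, 0.45, 0.545]
ft_force: [-0.2, 1.3, 7.2]
grip_width: 0.0308
```

Call:
step_arm --slide '[[0,0,0.2],[0,0,0.5],[0,0,0.8],[0,0,1],[0,0,1]]' --turn '[[0,0,0],[0,0,0],[0,0,0],[0,0,0],[0,0,0]]'

```text
time: 19.05
position: [0.4384, 0.064, 0.1165]
tool_rot: [-0.452, 0.543, 0.449, 0.546]
ft_force: [0.3, -1.1, -3.2]
grip_width: 0.0309
```

Call:
step_arm --slide '[[0,-0.3,0],[0,-0.7,0],[0,-0.915,0],[0,-0.915,0]]' --turn '[[0,0,0],[0,0,0],[0,0,0],[0,0,0]]'

```text
time: 19.45
position: [0.4371, -0.0296, 0.1134]
tool_rot: [-0.45, 0.546, 0.45, 0.545]
ft_force: [-0.9, 0.2, -1.6]
grip_width: 0.0305
```

Call:
step_arm --slide '[[0,-0.3,0],[0,-0.7,0],[0,-0.915,0],[0,-0.915,0]]' --turn '[[0,0,0],[0,0,0],[0,0,0],[0,0,0]]'

```text
time: 19.85
position: [0.4376, -0.1207, 0.1136]
tool_rot: [-0.45, 0.545, 0.45, 0.545]
ft_force: [0.2, 0.6, -2.3]
grip_width: 0.0307
```

Call:
step_arm --slide '[[-0.1,-0.3,0],[-0.2,-0.7,0],[-0.25,-0.915,0],[-0.25,-0.915,0]]' --turn '[[0,0,0],[0,0,0],[0,0,0],[0,0,0]]'

```text
time: 20.25
position: [0.412, -0.2115, 0.1138]
tool_rot: [-0.45, 0.545, 0.45, 0.545]
ft_force: [0.6, 0.6, -2.3]
grip_width: 0.0309
```

Call:
step_arm --slide '[[-0.1,-0.3,0],[-0.2,-0.7,0],[-0.247,-0.916,0],[-0.247,-0.916,0],[-0.247,-0.916,-0.2],[-0.247,-0.916,-0.5],[-0.247,-0.916,-0.75],[-0.247,-0.916,-0.88],[-0.247,-0.916,-0.93],[-0.247,-0.916,-0.95],[-0.247,-0.916,-0.955],[-0.247,-0.916,-0.96]]' --turn '[[0,0,0],[0,0,0],[0,0,0],[0,0,0],[0,0,0],[0,0,0],[0,0,0],[0,0,0],[0,0,0],[0,0,0],[0,0,0],[0,0,0]]'

```text
time: 21.45
position: [0.3879, -0.3015, 0.0192]
tool_rot: [-0.451, 0.545, 0.451, 0.545]
ft_force: [-0.3, 2.9, 5.7]
grip_width: 0.0306
```

Run:
```python
from rig import vision
import cv2
p=vision.camera("side"); im=p["image"][204:384,100:340,::-1]; cv2.imwrite("pics/s2.png",cv2.resize(im,(800,600),interpolation=cv2.INTER_CUBIC))
```

```text
(no output)
```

View pics/s2.png

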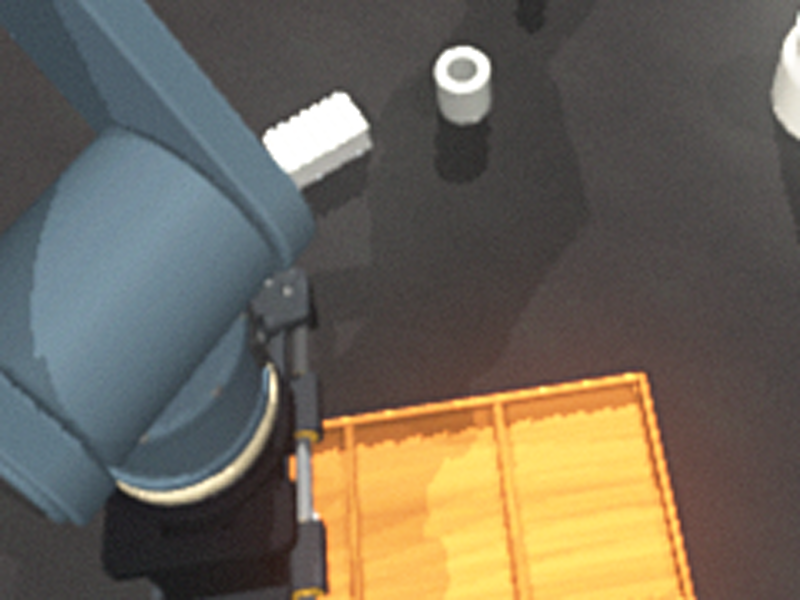

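Call:
step_arm --slide '[[0,0,0],[0,0,0],[0,0,0],[0,0,0],[0,0,0]]' --turn '[[0,0,0],[0,0,0],[0,0,0],[0,0,0],[0,0,0]]' --jaw 0.6

```text
time: 22.0
position: [0.3874, -0.3022, 0.0186]
tool_rot: [-0.451, 0.545, 0.451, 0.545]
ft_force: [0.5, 0.6, -0.3]
grip_width: 0.0517
```

Call:
step_arm --slide '[[0,0,0.2],[0,0,0.5],[0,0,0.8],[0,0,0.86],[0,0,0.86]]' --turn '[[0,0,0],[0,0,0],[0,0,0],[0,0,0],[0,0,0]]'

```text
time: 22.5
position: [0.3878, -0.3025, 0.1055]
tool_rot: [-0.452, 0.545, 0.45, 0.545]
ft_force: [0.5, 0.0, 0.0]
grip_width: 0.0522
```

Call:
step_arm --slide '[[0.3,1,0],[0.3,1,0],[0.3,1,0],[0.3,1,0]]' --turn '[[0,0,0.0744],[0,0,0.0744],[0,0,0.0744],[0,0,0.0744]]'

```text
time: 22.9
position: [0.4167, -0.1996, 0.1032]
tool_rot: [-0.564, 0.424, 0.567, 0.424]
ft_force: [0.4, -1.1, 0.4]
grip_width: 0.0519
```

Call:
step_arm --slide '[[0.458,1,0],[0.458,1,0],[0.458,1,0]]' --turn '[[0,0,0],[0,0,0],[0,0,0]]'

```text
time: 23.2
position: [0.4637, -0.0993, 0.1036]
tool_rot: [-0.564, 0.425, 0.565, 0.426]
ft_force: [-0.1, -0.2, 0.2]
grip_width: 0.0522
```

Call:
step_arm --slide '[[0,0.303,0],[0,0.303,0],[0,0.303,0],[0,0.303,0],[0,0.303,-0.3],[0,0.303,-0.6],[0,0.303,-0.85],[0,0.303,-1],[0,0.303,-1],[0,0.303,-1]]' --turn '[[0,0,0],[0,0,0],[0,0,0],[0,0,0],[0,0,0],[0,0,0],[0,0,0],[0,0,0],[0,0,0],[0,0,0]]'

```text
time: 24.2
position: [0.4633, -0.0727, 0.0045]
tool_rot: [-0.564, 0.426, 0.564, 0.426]
ft_force: [0.4, 0.1, -0.6]
grip_width: 0.0521
```

Call:
step_arm --slide '[[0,0,0],[0,0,0],[0,0,0],[0,0,0],[0,0,0],[0,0,0],[0,0,0],[0,0,0]]' --turn '[[0,0,0],[0,0,0],[0,0,0],[0,0,0],[0,0,0],[0,0,0],[0,0,0],[0,0,0]]' --jaw 0.2

```text
time: 25.0
position: [0.4636, -0.0718, 0.0052]
tool_rot: [0.565, -0.425, -0.564, -0.426]
ft_force: [0.7, -0.5, 6.4]
grip_width: 0.0319
```

Call:
step_arm --slide '[[0,0,0.2],[0,0,0.5],[0,0,0.8],[0,0,1],[0,0,1]]' --turn '[[0,0,0],[0,0,0],[0,0,0],[0,0,0],[0,0,0]]'

```text
time: 25.5
position: [0.4644, -0.0719, 0.1064]
tool_rot: [0.566, -0.425, -0.563, -0.426]
ft_force: [0.6, 0.8, -4.1]
grip_width: 0.032
```

Call:
step_arm --slide '[[0,-0.3,0],[0,-0.6,0],[0.067,-0.9,0],[0.067,-1,0],[0.067,-1,0]]' --turn '[[0,0,-0.015],[0,0,-0.03],[0,0,-0.05],[0,0,-0.065],[0,0,-0.0744]]'

```text
time: 26.0
position: [0.4696, -0.1733, 0.1029]
tool_rot: [-0.449, 0.546, 0.45, 0.546]
ft_force: [0.9, 0.2, -3.7]
grip_width: 0.0316
```

Call:
step_arm --slide '[[0,-0.3,0],[0,-0.7,0],[0,-1,0],[0,-1,0]]' --turn '[[0,0,0],[0,0,0],[0,0,0],[0,0,0]]'

```text
time: 26.4
position: [0.4705, -0.2761, 0.103]
tool_rot: [-0.451, 0.546, 0.449, 0.545]
ft_force: [0.6, 0.9, -4.0]
grip_width: 0.0318
```

Call:
step_arm --slide '[[0,-0.3,0],[0,-0.46,0],[0,-0.46,0],[0,-0.46,-0.2],[0,-0.46,-0.5],[0,-0.46,-0.75],[0,-0.46,-0.88],[0,-0.46,-0.93],[0,-0.46,-0.95],[0,-0.46,-0.955],[0,-0.46,-0.96],[0,-0.46,-0.96]]' --turn '[[0,0,0],[0,0,0],[0,0,0],[0,0,0],[0,0,0],[0,0,0],[0,0,0],[0,0,0],[0,0,0],[0,0,0],[0,0,0],[0,0,0]]'

```text
time: 27.6
position: [0.4704, -0.3182, 0.0094]
tool_rot: [-0.452, 0.545, 0.45, 0.545]
ft_force: [-0.0, 0.2, -4.3]
grip_width: 0.0317
```

Call:
step_arm --slide '[[0,0,0],[0,0,0],[0,0,0],[0,0,0],[0,0,0]]' --turn '[[0,0,0],[0,0,0],[0,0,0],[0,0,0],[0,0,0]]' --jaw 0.6

```text
time: 28.1
position: [0.4699, -0.3177, 0.0087]
tool_rot: [-0.451, 0.545, 0.451, 0.545]
ft_force: [0.8, 0.5, 0.4]
grip_width: 0.0515
```

Call:
step_arm --slide '[[0,0,0.2],[0,0,0.5],[0,0,0.8],[0,0,1],[0,0,1]]' --turn '[[0,0,0],[0,0,0],[0,0,0],[0,0,0],[0,0,0]]'

```text
time: 28.6
position: [0.4715, -0.3191, 0.1114]
tool_rot: [-0.453, 0.545, 0.449, 0.545]
ft_force: [0.2, 0.7, -0.4]
grip_width: 0.0525
```

Call:
step_arm --slide '[[0.476,0.947,0.15],[0.476,0.947,0.15],[0.476,0.947,0.15]]' --turn '[[0,0,0],[0,0,0],[0,0,0]]'

```text
time: 28.9
position: [0.5181, -0.2182, 0.123]
tool_rot: [-0.451, 0.544, 0.453, 0.544]
ft_force: [-0.7, -0.1, 0.2]
grip_width: 0.0521
```

Call:
step_arm --slide '[[0.476,0.948,0],[0.476,0.948,0],[0.476,0.948,0]]' --turn '[[0,0,0],[0,0,0],[0,0,0]]'

```text
time: 29.2
position: [0.5659, -0.1236, 0.1223]
tool_rot: [-0.451, 0.543, 0.453, 0.544]
ft_force: [-0.1, -1.1, -0.3]
grip_width: 0.0525
```

Call:
step_arm --slide '[[0.476,0.947,0],[0.476,0.947,0],[0.476,0.947,0]]' --turn '[[0,0,0],[0,0,0],[0,0,0]]'

```text
time: 29.5
position: [0.614, -0.0295, 0.1225]
tool_rot: [-0.452, 0.543, 0.452, 0.544]
ft_force: [-0.1, -0.5, 0.2]
grip_width: 0.0522
```

Call:
step_arm --slide '[[0.475,0.948,0],[0.475,0.948,0],[0.475,0.948,0],[0.475,0.948,0],[0.475,0.948,0],[0.475,0.948,-0.3],[0.475,0.948,-0.6],[0.475,0.948,-0.85],[0.475,0.948,-1],[0.475,0.948,-1],[0.475,0.948,-1]]' --turn '[[0,0,0],[0,0,0],[0,0,0],[0,0,0],[0,0,0],[0,0,0],[0,0,0],[0,0,0],[0,0,0],[0,0,0],[0,0,0]]'

```text
time: 30.6
position: [0.6604, 0.0603, 0.0239]
tool_rot: [-0.451, 0.545, 0.45, 0.545]
ft_force: [0.2, 0.2, 1.0]
grip_width: 0.0524
```

Call:
step_arm --slide '[[0,0,0],[0,0,0],[0,0,0],[0,0,0],[0,0,0],[0,0,0],[0,0,0],[0,0,0]]' --turn '[[0,0,0],[0,0,0],[0,0,0],[0,0,0],[0,0,0],[0,0,0],[0,0,0],[0,0,0]]' --jaw 0.1

```text
time: 31.4
position: [0.6605, 0.062, 0.024]
tool_rot: [-0.451, 0.544, 0.451, 0.545]
ft_force: [-0.5, 3.3, 4.9]
grip_width: 0.0212
```

Call:
step_arm --slide '[[0,0,0.2],[0,0,0.5],[0,0,0.8],[0,0,1],[0,0,1]]' --turn '[[0,0,0],[0,0,0],[0,0,0],[0,0,0],[0,0,0]]'

```text
time: 31.9
position: [0.6617, 0.0608, 0.1257]
tool_rot: [-0.452, 0.544, 0.449, 0.546]
ft_force: [1.2, 0.0, -3.7]
grip_width: 0.021
```

Call:
step_arm --slide '[[-0.1,-0.3,0],[-0.2,-0.7,0],[-0.27,-0.987,0],[-0.27,-0.987,0]]' --turn '[[0,0,0],[0,0,0],[0,0,0],[0,0,0]]'

```text
time: 32.3
position: [0.6306, -0.0414, 0.1209]
tool_rot: [-0.449, 0.547, 0.451, 0.544]
ft_force: [0.0, 0.2, -4.4]
grip_width: 0.0212
```

Call:
step_arm --slide '[[-0.1,-0.3,0],[-0.2,-0.7,0],[-0.27,-0.987,0],[-0.27,-0.987,0]]' --turn '[[0,0,0],[0,0,0],[0,0,0],[0,0,0]]'

```text
time: 32.7
position: [0.6045, -0.1395, 0.1215]
tool_rot: [-0.449, 0.547, 0.45, 0.545]
ft_force: [1.0, -1.1, -3.5]
grip_width: 0.021
```

Call:
step_arm --slide '[[-0.1,-0.3,0],[-0.2,-0.7,0],[-0.27,-0.987,0],[-0.27,-0.987,0]]' --turn '[[0,0,0],[0,0,0],[0,0,0],[0,0,0]]'

```text
time: 33.1
position: [0.5781, -0.2379, 0.1219]
tool_rot: [-0.45, 0.546, 0.45, 0.545]
ft_force: [0.4, 0.3, -4.2]
grip_width: 0.0212
```

Call:
step_arm --slide '[[-0.1,-0.3,0],[-0.2,-0.7,0],[-0.268,-0.986,0],[-0.268,-0.986,0],[-0.268,-0.986,-0.2],[-0.268,-0.986,-0.5],[-0.268,-0.986,-0.75],[-0.268,-0.986,-0.88],[-0.268,-0.986,-0.93],[-0.268,-0.986,-0.95],[-0.268,-0.986,-0.955],[-0.268,-0.986,-0.96]]' --turn '[[0,0,0],[0,0,0],[0,0,0],[0,0,0],[0,0,0],[0,0,0],[0,0,0],[0,0,0],[0,0,0],[0,0,0],[0,0,0],[0,0,0]]'

```text
time: 34.3
position: [0.5533, -0.3339, 0.0287]
tool_rot: [-0.452, 0.545, 0.45, 0.545]
ft_force: [0.3, -0.5, -3.8]
grip_width: 0.0213
```

Call:
step_arm --slide '[[0,0,0],[0,0,0],[0,0,0]]' --turn '[[0,0,0],[0,0,0],[0,0,0]]'

```text
time: 34.6
position: [0.5525, -0.3336, 0.0281]
tool_rot: [-0.451, 0.545, 0.45, 0.545]
ft_force: [-0.7, -0.2, -3.0]
grip_width: 0.021
```

Run:
```python
from rig import vision
import cv2
p=vision.camera("side"); im=p["image"][204:384,100:340,::-1]; cv2.imwrite("pics/s3.png",cv2.resize(im,(800,600),interpolation=cv2.INTER_CUBIC))
```

```text
(no output)
```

View pics/s3.png

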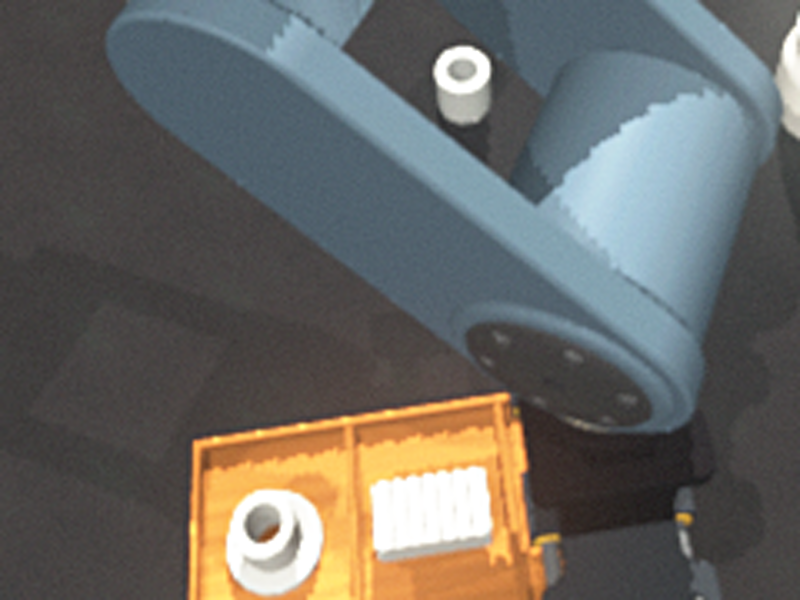

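Bush and insert sit flat in their compartments; the pillar is over the third. It is still just hanging (about −3 N), so I release it within a millimetre of the floor and retreat.

Call:
step_arm --slide '[[0,0,-0.005],[0,0,-0.005],[0,0,-0.005]]' --turn '[[0,0,0],[0,0,0],[0,0,0]]'

```text
time: 34.95
position: [0.5525, -0.3336, 0.028]
tool_rot: [-0.451, 0.545, 0.451, 0.545]
ft_force: [-2.2, 1.1, 5.2]
grip_width: 0.0209
```

Call:
step_arm --slide '[[0,0,0],[0,0,0],[0,0,0],[0,0,0],[0,0,0]]' --turn '[[0,0,0],[0,0,0],[0,0,0],[0,0,0],[0,0,0]]' --jaw 0.6

```text
time: 35.45
position: [0.5524, -0.3333, 0.0268]
tool_rot: [-0.451, 0.545, 0.451, 0.545]
ft_force: [0.5, -0.4, -0.1]
grip_width: 0.0493
```

Call:
step_arm --slide '[[0,0,0.2],[0,0,0.5],[0,0,0.8],[0,0,1],[0,0,1]]' --turn '[[0,0,0],[0,0,0],[0,0,0],[0,0,0],[0,0,0]]'

```text
time: 35.95
position: [0.5543, -0.3349, 0.1305]
tool_rot: [-0.453, 0.544, 0.448, 0.545]
ft_force: [1.2, 0.1, -0.1]
grip_width: 0.0519
```

Call:
step_arm --slide '[[0,0.6,1],[0,1,1],[0,1,1],[0,1,1]]' --turn '[[0,0,0],[0,0,0],[0,0,0],[0,0,0]]'

```text
time: 36.35
position: [0.5534, -0.2297, 0.2297]
tool_rot: [-0.453, 0.543, 0.451, 0.545]
ft_force: [0.4, 0.1, 0.8]
grip_width: 0.0518
```

Call:
step_arm --slide '[[-0.3,1,0],[-0.3,1,0],[-0.3,1,0]]' --turn '[[0,0,0],[0,0,0],[0,0,0]]'

```text
time: 36.65
position: [0.5182, -0.1281, 0.2249]
tool_rot: [-0.449, 0.545, 0.455, 0.543]
ft_force: [1.1, -0.7, 0.2]
grip_width: 0.0522
```

Call:
step_arm --slide '[[-0.7,1,0],[-0.7,1,0],[-0.7,1,0],[-0.7,1,0]]' --turn '[[0,0,0],[0,0,0],[0,0,0],[0,0,0]]'

```text
time: 37.05
position: [0.4492, -0.0313, 0.2257]
tool_rot: [-0.45, 0.545, 0.453, 0.543]
ft_force: [0.7, -0.5, 0.1]
grip_width: 0.0523
```

Run:
```python
from rig import vision
from h import *
import cv2
for n in("top","side"):
    p=vision.camera(n); cv2.imwrite(f"pics/{n}9.png",cv2.resize(p["image"][:,:,::-1],(800,600),interpolation=cv2.INTER_CUBIC))
    w=cloud(p)
    for nm,c in dict(ring=(.509,.304),short=(.4253,.2933),fl=(.3875,-.3023),ins=(.47,-.318),long=(.5525,-.3337),plain=(.566,-.066)).items():
        q=w[(np.hypot(w[...,0]-c[0],w[...,1]-c[1])<.04)&(w[...,2]>.019)&(w[...,2]<.09)]
        if len(q): print(n,nm,len(q),np.round(cv2.minEnclosingCircle((q[:,:2]*1000).astype(np.float32))[0],1),"z",np.round(np.percentile(q[:,2],97),4))
```

```text
top ring 350 [510.5 303.4] z 0.0296
top short 70 [426.8 293.1] z 0.0528
top fl 212 [ 387.5 -301.2] z 0.0497
top ins 455 [ 469.5 -318.6] z 0.0346
top long 172 [ 551.8 -333.6] z 0.0796
top plain 138 [565.8 -66.4] z 0.042
side ring 152 [511.  304.9] z 0.0301
side fl 340 [ 387.2 -301.2] z 0.0499
side ins 741 [ 469.1 -317.2] z 0.0346
side long 255 [ 551.7 -333. ] z 0.08
side plain 227 [565.2 -66.1] z 0.0421
```

View pics/top9.png

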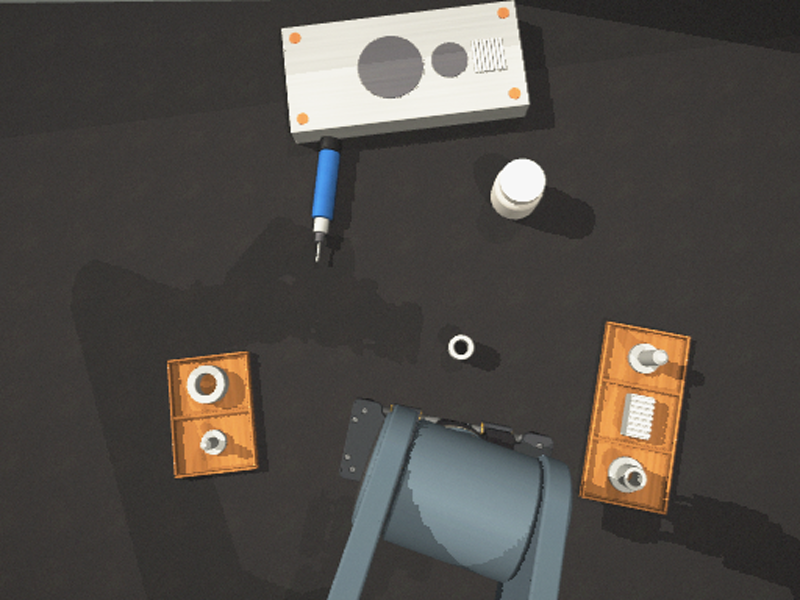

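View pics/side9.png

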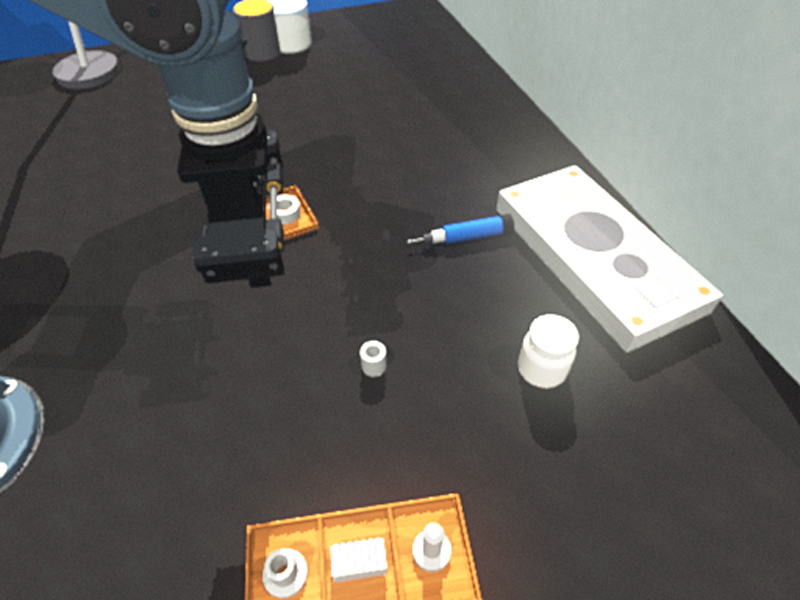

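Call:
step_arm --slide '[[0,0,0],[0,0,0],[0,0,0]]' --turn '[[0,0,0],[0,0,0],[0,0,0]]'

```text
time: 37.45
position: [0.4531, -0.0342, 0.2268]
tool_rot: [-0.451, 0.545, 0.45, 0.545]
ft_force: [0.1, 0.2, -0.5]
grip_width: 0.0523
```

```bash
python3 -c "
from rig import hand_in
print(hand_in())"
```

```text
the job is handed in; nothing more can be done
None
```

Both kits are made up, and I handed the job in at about 37.5 s; the hand-in gives no verdict.

- **Three-compartment tray:** the flanged bush, the fluted insert and the long pillar are in the near, middle and far compartments.
- **Two-compartment tray:** the short pillar is in the near compartment and the ring in the far one.

**Last checks:** the final pictures show all five parts upright and within about 3 mm of the compartment centres. Their tops read about 4–5 mm higher than on the bench (the short pillar 6–8 mm), against the 4 mm tray floor. The short pillar was checked by the top camera only, because the arm hid it from the side camera. The plain bush stayed within about 1 mm. The grinder and tub look unmoved, though I did not measure them. The gripper was clear of everything.

**One slip:** a scaling mistake pressed the ring onto the tray floor with about 39 N at the wrist, under the 120 N wrist limit. The ring sat flat in its place afterwards.

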